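Fasten the specimen cool box and lift it ready for hand-over

ROBOT

A 6-joint arm with a two-finger parallel gripper is mounted at the origin on the work surface. World frame = base frame: x ahead of the robot, y to its left, z up, the work surface at z = 0. Lengths are in m, angles in degrees, forces in N, time in s.
With the tool pointing down it reaches from about 0.4 to 0.825 m from the base axis. Payload 7 kg.
Tool frame: the origin (TCP) lies on the centre line of the jaws, within the pads' length; the fingertips stand r.nose_length ahead of it and the grasp point (between the pads) lies 2 mm behind it (r.nose_length is the distance from the TCP to the fingertips, in m); z points along the fingers, y is the direction in which the jaws open and shut (so a half turn about z gives the same grasp; the last joint's range is limited). The gripper opens to 88 mm and grips with 3 to 60 N. Pads are 19 mm wide; open, the fingers measure 130 mm over their backs; the gripper's body (78 mm by 193 mm) begins 47 mm behind the grasp point.
Start: joints at [79.59, 20.546, 0.682, 0, -70.136, -16.507], TCP at [0.306, 0.602, 0.244] pointing down, gripper open.
Joint ranges: [-176.03, 176.03], [-82.01, 121.73], [-58.28, 71.71], [-173.87, 95.51], [-174.79, -0.11], [-173.66, 173.66]. Speed limits (degrees/s): [136.94, 136.94, 172.46, 180, 180, 180].

INTERFACE

Orientations are given as [roll, pitch, yaw] about the fixed x, y, z axes, in that order (R = Rz(yaw) Ry(pitch) Rx(roll)).
In Python, from plant import r gives the robot as it stands.
- The arm moves only by the tool apply_moves, never from a script. Its argument "targets" is a list of rows, each a list of 3 entries, a list of its own where there are three numbers: the shift along the tool's x, y, z scaled (see below), then the turn, a rotation vector about the tool's x, y, z scaled (see below), then the finger opening in mm, from 0 to 87.6. A call has 1 to 5 rows; each row shifts and turns the pose as measured when the row begins, along the tool's axes as they then stand; what a row does not reach is not made up. The controller multiplies each number of a shift by 0.04 m and each number of a turn by 8 degrees. A row lasts 1/10 s, in which the tool goes at most 50 mm and 8.59 degrees, less where a joint would pass 70% of its speed; a pose out of reach is approached as far as the arm can. A call with a number of a shift or a turn outside -1 to 1 is refused whole. A call with a gripper value outside its range is refused whole. The fingers move at their own pace and stop on an object; "squeeze" is the grip in N (left out, the last holds). Time passes only in rows, so rows that do not move let the fingers close. It gives the time, the measured TCP pose, the force and the opening at its end, in the units of the state.
- r.get_state(): the state, without advancing time (a new reading comes with each control period).
- r.capture(name): name is "scene" or "top" or "wrist"; returns a dict with "img" (480x640x3 uint8, blue, green, red), "z_map" (480x640 float32, m along the optical axis (not along the pixel's ray), 0 where there is no reading), "fx", "fy", "cx", "cy" (pixels), "camera_from_world" (4x4, takes a point from world to camera coordinates); the wrist camera has in their place "mount" (4x4, takes a point from camera to tool coordinates, whose origin is the TCP and whose axes are the flange's). Camera axes: x right, y up, looking along -z (the intrinsics and any distortion apply to the point x, -y, -z); pixel columns grow to the right and rows downward; lengths in m; the calibration is good to about 2 mm. A picture is of the moment at which its call begins: read the wrist's pose just before it.
- r.close_job(): hands the job in, once; it reports no verdict.
The state is a dict: "time_s": time; "joints": joint angles; "qd": joint speeds; "joint_torque": joint torques, N m; "tcp_pos": TCP position; "eef_rot": TCP orientation; "contact_force": force on the tool from outside, world axes, zero at the start; "moment": the same for the moment, N m; "gripper_width": finger opening in m.
Only numpy, scipy, OpenCV 4.12 (cv2) and the standard library are available. Lean on these libraries where they do the work, as an engineer would, in place of code of your own. Each camera call takes 0.05 s, during which the arm holds its last target.

TASK

The white specimen cool box on the table is packed and its lid is down, but the steel hasp on its front edge is still sticking out. Swing the hasp down until it is fully home over its catch, then take the box by the carry handle on its lid, lift it about a hand's width (10 cm) clear of the table and finish holding it there, level and steady. Keep the lid shut all the time, do not tip the box, and do not disturb the other things on the table.

Things in the scene. Friction and masses are not known exactly. Their poses are not given: they have to be found in the camera images.
- cooler: White ribbed cool box, loose, 0.6-0.95 kg; body 170 x 240 x 125 mm (x, y, z), lid top at 149 (its rim 7 mm proud), handle top at 195. Origin: centre of its underside, z up; the front (hasp side) faces its -x, the lid's rear hinge lies along +x. The catch, a steel nose 15 mm wide, sticks out at front centre: x -85 to -106, z 112 to 120. The hasp's hinge axis runs along y through x -100, z 143.
- handle_mid (a point): Centre of the grip bar of the grey carry handle on the middle of the lid: bar 20 mm wide (box's x), 18 mm high, along the box's y, 100 mm free between two posts; its underside is 28 mm above the lid. 186 mm above the box's underside, over its centre and about over its centre of mass; axes as the box's.
- lid (a joint): Lid hinge, rad: 0 shut, grows as the lid's front rises. The lid lies shut by its weight and a snug seal, but comes up at some 2 N on its front edge when the hasp is off; the hasp, when home, holds it down with about 0.025 rad of play.
- hasp (a joint): Hasp hinge, rad: 0 fully home (hanging flat down the box's front, its slot over the catch), 1.57 sticking out level to the front, more: pointing upward. Stiff enough to stay where it is left (about 0.012 N m, a quarter newton at the tip); no spring or snap.
- hasp_lip (a point): Middle of the finger lip at the hasp's free end. The hasp is a slotted steel strap 36 mm wide (along box's y), 3 mm thick, reaching 46 mm from its hinge axis; the lip turns 13 mm outward (away from the box when home, upward when the hasp is level). Home, this point is 107 mm in front of the box's centre, 98 mm above its underside.
- tape: Roll of paper tape lying flat, 90 mm across, 20 mm high, beside the box's +y end; origin at its underside. Leave alone.
- jar: Small capped specimen jar, 58 mm across, 68 mm high, beside the box's -y end; origin at its underside. Leave alone.
- syringe: Large empty syringe without needle lying flat, about 160 mm long, 46 mm wide and 21 mm high at its finger flange; origin under its barrel. Leave alone.
- tube_rack: White rack of capped sample tubes, 70 x 180 x 97 mm; origin at the centre of its underside. Leave alone.
- sanitizer: Pump bottle, 66 mm across, 182 mm high; origin at its underside. Leave alone.
- marker: Marker pen lying flat, 130 mm long, 17 mm high; origin under its middle. Leave alone.
- dishes: Stack of three culture dishes, 92 mm across, 50 mm high; origin at its underside. Leave alone.

How it is judged (in metres and radians):
On the way, in this order (a step that is already met when the one before it is completed fails the run):
1. the hasp is swung home over the catch while the box still stands on the table (value of joint hasp below 0.15 rad and value of joint lid below 0.05 rad and height (world z) of cooler below 0.01 m), for 0.2 s.
2. the fastened box is lifted clear of the table (value of joint hasp below 0.25 rad and height (world z) of cooler above 0.05 m), for 0.2 s.
At the end, for the whole second after the job is handed in: The box hangs in the gripper by its handle (grasp point within 60 mm of the middle of the bar), its underside 60 to 180 mm above the table, within 0.12 rad of level, still (under 0.03 m/s and 0.15 rad/s), hasp home (under 0.25 rad), lid shut (under 0.06 rad), nothing else carrying it (height (world z) of cooler between 0.06 and 0.18 m and angle between cooler's own z axis and vertical below 0.12 rad and linear speed of cooler below 0.03 m/s and angular speed of cooler below 0.15 rad/s and value of joint hasp below 0.25 rad and value of joint lid below 0.06 rad and contact force between cooler and the fingers above 2 N and distance between the grasp point and handle_mid below 0.06 m and contact force between cooler and tube_rack below 0.1 N and contact force between cooler and sanitizer below 0.1 N and contact force between cooler and jar below 0.1 N); the arm keeps its last pose, push and grip.
It fails at once if the lid comes open (over 0.12 rad) (value of joint lid above 0.12 rad).
It fails at once if the box is tipped (over 0.35 rad) (angle between cooler's own z axis and vertical above 0.35 rad).
It fails at once if another thing on the table is moved by more than 40 mm (distance of any of tape, jar, syringe, tube_rack, sanitizer, marker, dishes from where it was at the start of the episode above 0.04 m).
It also fails if it takes over 50 s, if anything falls off the work surface, if the arm or the gripper's body presses on something with over 40 N, if the wrist force passes 120 N, or if a joint passes its speed limit or range.

## Working session

There is one attempt and no reset: what is moved stays moved. The work goes in short steps, Python scripts to look and compute and a tool call to move; the robot and the scene stay as the last step left them, time stands still between calls to the robot, and variables do not carry over. Pictures are saved under pics/ and viewed, and the job is handed in when it is done.

Besides the shell and the picture viewer there is one more tool, called as name(argument=value, ...), one argument or row to a line, values as JSON. apply_moves: Moves the arm, as the interface text tells. Its arguments: {"type":"object","properties":{"targets":{"type":"array","items":{"type":"array"}},"squeeze":{"type":"number"}},"required":["targets"]}

```bash
ls; mkdir -p pics; python3 - <<'E'
from plant import r
import cv2,numpy as np,pickle
print(r.get_state(), r.nose_length)
for n in ("scene","top"):
    c=r.capture(n); cv2.imwrite(f"pics/{n}0.png",c["img"]); pickle.dump(c,open(f"{n}0.pkl","wb"))
    print(n,c["fx"],c["fy"],c["cx"],c["cy"],np.round(c["camera_from_world"],3).tolist(),[k for k in c])
E
```

```text
pics
{'time_s': 0.0, 'joints': array([ 7.95893809e+01,  2.05923415e+01,  6.33399223e-01, -1.99111197e-02,
       -7.01332887e+01, -1.65060580e+01]), 'qd': array([ 0.01927789,  0.0380098 ,  0.05801336,  0.07793261,  0.0351924 ,
       -0.00505156]), 'joint_torque': array([-1.18738695e-03, -5.82705116e+01,  2.93058211e+01,  6.99716136e+00,
        6.69296103e-03, -1.60646036e-04]), 'tcp_pos': array([0.30539404, 0.60145984, 0.24261022]), 'eef_rot': array([ 1.79906251e+02, -8.26073736e-03, -2.69234519e+01]), 'contact_force': array([ 0.16319273, -0.04197118,  0.25270726]), 'moment': array([3.37032556e-02, 4.03782145e-02, 4.86171226e-05]), 'gripper_width': 0.08760249192444403} 0.017
scene 476.22340719874813 476.22340719874813 320.3685537864188 243.31039159764367 [[0.852, 0.523, -0.006, -0.438], [-0.418, 0.687, 0.594, 0.119], [0.315, -0.504, 0.804, -1.314], [0.0, 0.0, 0.0, 1.0]] ['img', 'z_map', 'fx', 'fy', 'cx', 'cy', 'camera_from_world']
top 476.7803991995798 476.7803991995798 322.317125918336 233.27446052583548 [[0.02, -1.0, 0.022, 0.003], [0.991, 0.023, 0.135, -0.508], [-0.136, 0.019, 0.991, -1.285], [0.0, 0.0, 0.0, 1.0]] ['img', 'z_map', 'fx', 'fy', 'cx', 'cy', 'camera_from_world']
```

View pics/scene0.png

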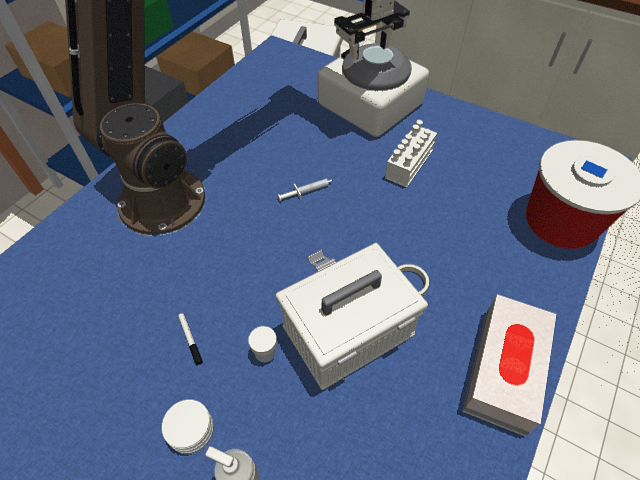

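View pics/top0.png

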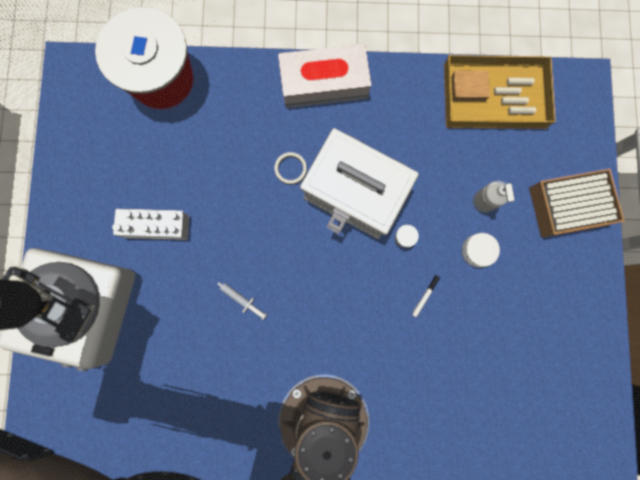

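The top view shows the box at about (360,182) with its grey handle at (361,177). The hasp sticks out at about (339,220), toward the robot. The tape is at (290,168) and the jar at (407,236). I'll measure positions from depth next.

```bash
cat > h.py <<'E'
import numpy as np,cv2,pickle
def cloud(c):
    z=c["z_map"]; v,u=np.mgrid[:480,:640]
    P=np.stack([(u-c["cx"])/c["fx"]*z,-(v-c["cy"])/c["fy"]*z,-z,np.ones_like(z)],-1)
    W=P@np.linalg.inv(c["camera_from_world"]).T
    W=W[...,:3]; W[z==0]=np.nan
    return W
def rect(m,W):
    p=W[m]; p=p[~np.isnan(p).any(1)]
    return p
E
python3 - <<'E'
from h import *
for n,roi in (("top",(290,120,430,250)),("scene",(260,235,440,390))):
    c=pickle.load(open(n+"0.pkl","rb")); W=cloud(c); img=c["img"].astype(int)
    g=img.max(2); sat=g-img.min(2)
    m=np.zeros((480,640),bool); m[roi[1]:roi[3],roi[0]:roi[2]]=1
    z=np.nan_to_num(W[...,2],nan=-1)
    for name,mm in (("handle",m&(z>.165)&(z<.21)),("lid",m&(z>.135)&(z<.163)),("tophasp",m&(sat<60)&(z>.12)&(z<.21))):
        k=mm.astype(np.uint8); nn,l,s,ce=cv2.connectedComponentsWithStats(k)
        i=1+np.argmax(s[1:,4]); p=W[l==i]
        rr=cv2.minAreaRect((p[:,:2]*1000).astype(np.float32))
        print(n,name,s[i],"zmed",np.median(p[:,2]).round(4),"z5-95",np.percentile(p[:,2],[5,95]).round(3),"rect",np.round(rr[0],1),np.round(rr[1],1),round(rr[2],2))
E
```

```text
top handle [337 161  49  33 478] zmed 0.194 z5-95 [0.181 0.198] rect [633.2 -77.2] [131.7  22.2] 62.67
top lid [ 300  129  119  106 6509] zmed 0.1512 z5-95 [0.145 0.156] rect [623.9 -71.9] [254.8 214.8] 62.71
top tophasp [ 300  129  119  106 7153] zmed 0.1514 z5-95 [0.144 0.192] rect [612.6 -66. ] [254.8 244.6] 62.71
scene handle [321 270  61  43 793] zmed 0.1928 z5-95 [0.174 0.196] rect [634.6 -77.4] [131.3  21.6] 62.3
scene lid [ 276  243  152  126 9627] zmed 0.1502 z5-95 [0.144 0.153] rect [624.4 -71.5] [254.9 207.2] 63.07
scene tophasp [  276   243   152   127 10887] zmed 0.1503 z5-95 [0.137 0.191] rect [612.7 -65.2] [254.4 246.5] 62.7
```

```bash
python3 - <<'E'
from h import *
c=pickle.load(open("top0.pkl","rb")); cv2.imwrite("pics/t1.png",cv2.resize(c["img"][110:260,260:440],None,fx=4,fy=4,interpolation=cv2.INTER_CUBIC))
c=pickle.load(open("scene0.pkl","rb")); cv2.imwrite("pics/s1.png",cv2.resize(c["img"][230:400,240:440],None,fx=3.5,fy=3.5,interpolation=cv2.INTER_CUBIC))
E
```

```text
(no output)
```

View pics/t1.png

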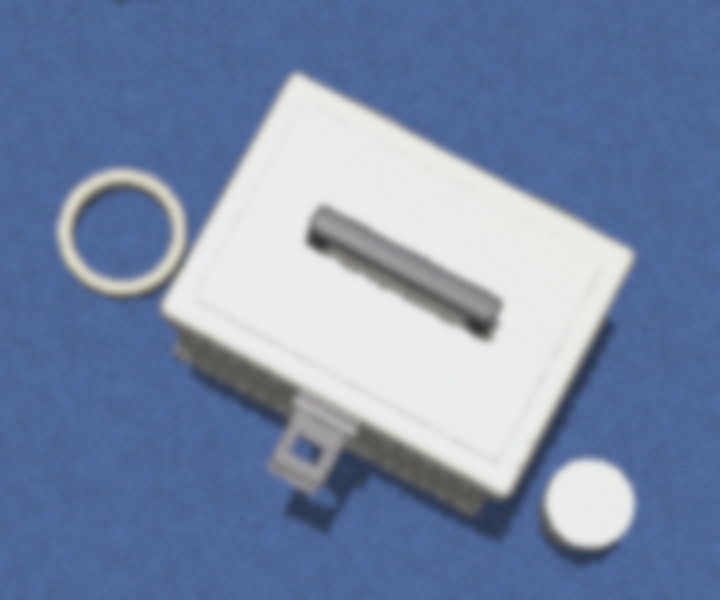

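View pics/s1.png

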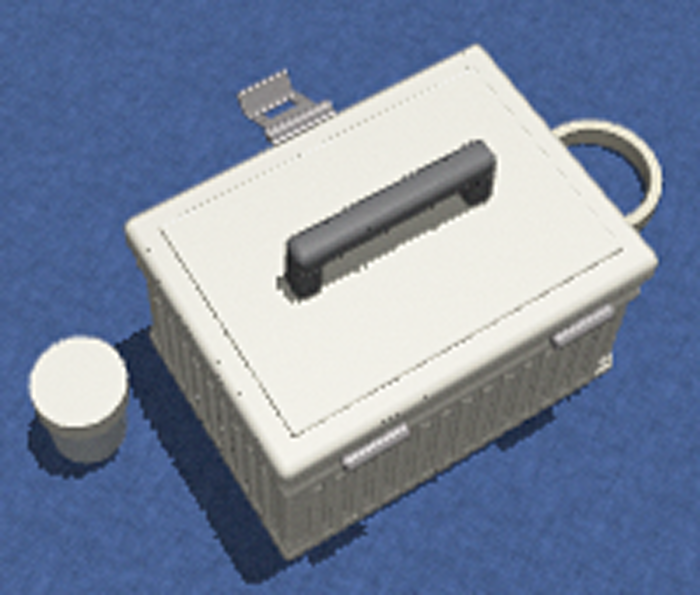

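The box yaw is about -27.3° and its centre is about (0.634, -0.077); the handle top at 0.193–0.195 m agrees with the spec. Next I'll check the hasp's angle and what sits under the gripper.

```bash
python3 - <<'E'
from h import *
C=np.array([.634,-.0773]);a=np.radians(-27.3);ex=np.array([np.cos(a),np.sin(a)]);ey=np.array([-np.sin(a),np.cos(a)])
for n in ("top","scene"):
    c=pickle.load(open(n+"0.pkl","rb")); W=cloud(c)
    d=W[...,:2]-C; bx=d@ex*1000; by=d@ey*1000; z=W[...,2]*1000
    m=(bx<-95)&(bx>-175)&(abs(by)<30)&(z>60)&(z<230)
    p=np.c_[bx[m],by[m],z[m]]; p=p[np.argsort(p[:,0])]
    print(n,len(p)); print(np.round(p[::max(1,len(p)//22)],0).tolist())
    # lid-level extents
    m=(z>140)&(z<160)&(abs(bx)<100)&(abs(by)<140)
    print("lid bx",np.percentile(bx[m],[1,99]).round(),"by",np.percentile(by[m],[1,99]).round())
    # tcp projection & surroundings
    q=c["camera_from_world"]@np.array([.3054,.6015,.2426,1]); print("tcp px",c["cx"]+c["fx"]*q[0]/-q[2],c["cy"]+c["fy"]*q[1]/q[2], )
    for x in (.2,.25,.3,.35,.4):
        s=(abs(W[...,0]-x)<.02)
        for y in (.45,.55,.65): 
            t=s&(abs(W[...,1]-y)<.03); print((x,y),np.round(np.nanmax(W[...,2][t]),3) if t.any() else None,end=' ')
    print()
E
```

```text
top 260
[[-146.0, -5.0, 132.0], [-145.0, 2.0, 133.0], [-142.0, -17.0, 126.0], [-140.0, -5.0, 124.0], [-137.0, -9.0, 122.0], [-135.0, 4.0, 125.0], [-133.0, 11.0, 125.0], [-131.0, -15.0, 125.0], [-128.0, 13.0, 122.0], [-125.0, -17.0, 130.0], [-120.0, -14.0, 127.0], [-117.0, -18.0, 136.0], [-115.0, -5.0, 136.0], [-113.0, -10.0, 141.0], [-112.0, -18.0, 140.0], [-109.0, -14.0, 133.0], [-107.0, -10.0, 142.0], [-106.0, -18.0, 140.0], [-104.0, -11.0, 142.0], [-103.0, -21.0, 151.0], [-101.0, 20.0, 147.0], [-99.0, 21.0, 149.0], [-98.0, 13.0, 148.0], [-96.0, -3.0, 140.0]]
lid bx [-93.  88.] by [-124.  124.]
tcp px 61.82380324687347 303.9781261719347
(0.2, 0.45) 0.008 (0.2, 0.55) 0.134 (0.2, 0.65) 0.168 (0.25, 0.45) 0.006 (0.25, 0.55) 0.496 (0.25, 0.65) 0.186 (0.3, 0.45) 0.007 (0.3, 0.55) 0.535 (0.3, 0.65) 0.19 (0.35, 0.45) 0.007 (0.35, 0.55) 0.524 (0.35, 0.65) 0.395 (0.4, 0.45) 0.007 (0.4, 0.55) 0.135 (0.4, 0.65) 0.336 
scene 262
[[-148.0, 20.0, 126.0], [-144.0, 15.0, 126.0], [-143.0, -6.0, 123.0], [-142.0, 4.0, 129.0], [-141.0, -12.0, 123.0], [-140.0, -5.0, 126.0], [-140.0, 18.0, 122.0], [-139.0, -4.0, 119.0], [-138.0, 8.0, 120.0], [-135.0, 15.0, 122.0], [-132.0, -8.0, 123.0], [-130.0, -2.0, 125.0], [-124.0, -12.0, 129.0], [-120.0, -12.0, 131.0], [-115.0, -15.0, 135.0], [-113.0, 9.0, 134.0], [-110.0, -0.0, 137.0], [-105.0, 6.0, 143.0], [-102.0, 7.0, 145.0], [-101.0, 16.0, 144.0], [-100.0, 6.0, 146.0], [-98.0, 2.0, 146.0], [-98.0, -16.0, 142.0], [-97.0, -6.0, 144.0]]
lid bx [-91.  90.] by [-124.  123.]
tcp px 369.0077867612117 46.31076997583591
(0.2, 0.45) 0.004 (0.2, 0.55) 0.131 (0.2, 0.65) 0.161 (0.25, 0.45) 0.004 (0.25, 0.55) 0.336 (0.25, 0.65) 0.185 (0.3, 0.45) 0.005 (0.3, 0.55) 0.384 (0.3, 0.65) 0.298 (0.35, 0.45) 0.004 (0.35, 0.55) 0.392 (0.35, 0.65) 0.37 (0.4, 0.45) 0.004 (0.4, 0.55) 0.132 (0.4, 0.65) 0.334
```

The hasp hangs at roughly 62° from home, with its strap running from (-100,143) to (-140,122) and its lip tip at about (-147,132) in the box frame. I'll push the lip down from above first, then press it home from the front with the tool tilted 20° so the gripper body clears the lid. First I move over there.

apply_moves(
  targets=[
    [[0,0,-1],[0,0,0],5],
    [[0.4,0.4,-0.5],[0,0,0],5],
    [[0.85,0.86,0],[0,0,0],5],
    [[0.85,0.86,0],[0,0,0],5],
    [[0.85,0.86,0],[0,0,0],5],
  ],
)

```text
time_s: 0.6
tcp_pos: [0.3557, 0.4409, 0.3]
eef_rot: [179.4, -0.1, -26.6]
contact_force: [2.0, -0.2, 0.2]
gripper_width: 0.0532
```

apply_moves(
  targets=[
    [[0.85,0.86,0],[0,0,0],5],
    [[0.85,0.86,0],[0,0,0],5],
    [[0.85,0.86,0],[0,0,0],5],
    [[0.85,0.86,0],[0,0,0],5],
    [[0.85,0.86,0],[0,0,0],5],
  ],
)

```text
time_s: 1.1
tcp_pos: [0.4304, 0.2021, 0.3014]
eef_rot: [179.4, -0.1, -26.5]
contact_force: [0.9, 0.7, -0.7]
gripper_width: 0.0133
```

apply_moves(
  targets=[
    [[0.85,0.85,0],[0,0,0],0],
    [[0.85,0.85,0],[0,0,0],0],
    [[0.85,0.85,0],[0,0,0],0],
    [[0.85,0.85,0],[0,0,0],0],
    [[0.5,0.5,0],[0,0,0],0],
  ],
)

```text
time_s: 1.6
tcp_pos: [0.5004, -0.018, 0.3034]
eef_rot: [179.4, -0.1, -26.5]
contact_force: [0.8, 1.0, -0.6]
gripper_width: 0.0004
```

apply_moves(
  targets=[
    [[0,0,0],[0,0.9,0],0],
    [[0,0,0],[0,0.9,0],0],
    [[0,0,0],[0,0.7,0],0],
    [[0,0,0],[0,0,0],0],
  ],
)

```text
time_s: 2.0
tcp_pos: [0.5013, -0.027, 0.2994]
eef_rot: [179.1, -20.5, -27.0]
contact_force: [-0.3, -1.0, -1.2]
gripper_width: 0.0003
```

```bash
cat >> h.py <<'E'
from scipy.spatial.transform import Rotation as Ro
C=np.array([.634,-.0773,0]);a=np.radians(-27.3)
B=np.array([[np.cos(a),-np.sin(a),0],[np.sin(a),np.cos(a),0],[0,0,1]])
def st():
    from plant import r
    s=r.get_state(); R=Ro.from_euler('xyz',s["eef_rot"],degrees=True).as_matrix(); p=s["tcp_pos"]
    t=p+R@[0,0,.017]
    k=t+R@[.0095,0,0]
    b=lambda q:np.round(B.T@(q-C)*1000,1)
    print("t",round(s["time_s"],2),"tcp",b(p),"tip",b(t),"corner",b(k),"rot",np.round(s["eef_rot"],1),"F",np.round(s["contact_force"],1),"j",np.round(s["joints"]),"w",round(s["gripper_width"],4))
    return s,R,p
def need(q,R,p):  # tcp target in box mm -> units
    d=R.T@(C+B@(np.array(q)/1000)-p)/.04
    print("units",np.round(d,2)); return d
E
python3 - <<'E'
from h import *
s,R,p=st()
need([-150,0,180],R,p)
# rotation err to desired
Rd=B@np.diag([1,-1,-1.])@Ro.from_euler('y',20,degrees=True).as_matrix()
print("turn units",np.round(Ro.from_matrix(R.T@Rd).as_rotvec(degrees=True)/8,2))
from plant import r
c=r.capture("wrist"); cv2.imwrite("pics/w1.png",c["img"]); print(np.round(c["mount"],3).tolist())
E
```

```text
t 2.0 tcp [-141.   -16.2  299.4] tip [-135.   -16.4  283.5] corner [-126.1  -16.3  286.8] rot [179.1 -20.5 -27. ] F [-0.3 -1.  -1.2] j [ 32.  -9. -37.  22. -54.  19.] w 0.0003
units [-1.26 -0.45  2.71]
turn units [ 0.1  -0.06  0.03]
[[-0.0, 0.969, 0.247, 0.065], [1.0, -0.0, 0.001, 0.0], [0.001, 0.247, -0.969, -0.141], [0.0, 0.0, 0.0, 1.0]]
```

View pics/w1.png

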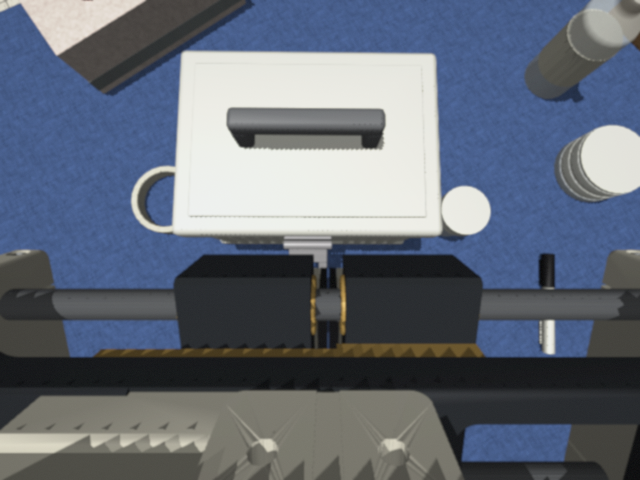

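The wrist view shows the box square to the tool, with the hasp hinge at (307,243) and the lid shut. The tape at (152,200) and the jar at (465,210) are clear.

apply_moves(
  targets=[
    [[-0.42,-0.15,0.9],[0.1,-0.06,0.03],0],
    [[-0.42,-0.15,0.9],[0,0,0],0],
    [[-0.42,-0.15,0.8],[0,0,0],0],
    [[0,0,0],[0,0,0],0],
  ],
)

```text
time_s: 2.45
tcp_pos: [0.5046, -0.0023, 0.187]
eef_rot: [-179.4, -20.0, -27.4]
contact_force: [0.9, -2.0, -0.6]
gripper_width: 0.0003
```

```bash
python3 - <<'E'
from h import *
s,R,p=st()
need([-150,0,146],R,p)
from plant import r
c=r.capture("scene"); cv2.imwrite("pics/s2.png",cv2.resize(c["img"][180:400,220:440],None,fx=3,fy=2.7,interpolation=cv2.INTER_CUBIC))
E
```

```text
t 2.45 tcp [-149.3    7.3  187. ] tip [-143.5    7.5  171. ] corner [-134.6    7.5  174.2] rot [-179.4  -20.   -27.4] F [ 0.9 -2.  -0.6] j [ 32.  -2. -49.  30. -36.   7.] w 0.0003
units [-0.37  0.19  0.95]
```

View pics/s2.png

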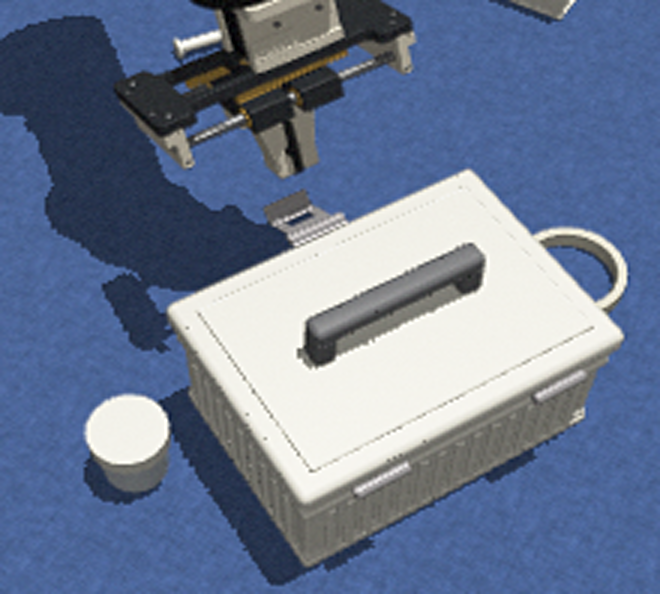

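The scene view shows the closed fingertips at (292,172) above the hasp lip at (287,203). I'll go down onto the lip.

apply_moves(
  targets=[
    [[-0.18,0.1,0.5],[0,0,0],0],
    [[-0.18,0.1,0.45],[0,0,0],0],
    [[0,0,0],[0,0,0],0],
  ],
)

```text
time_s: 2.8
tcp_pos: [0.5092, -0.0069, 0.1552]
eef_rot: [-178.9, -20.5, -27.5]
contact_force: [-0.3, -0.4, -0.1]
gripper_width: 0.0008
```

```bash
python3 - <<'E'
from h import *
s,R,p=st()
need([-150,0,130],R,p)
print(s["joints"].round(1))
E
```

```text
t 2.8 tcp [-143.2    5.3  155.2] tip [-137.2    5.6  139.3] corner [-128.3    5.6  142.7] rot [-178.9  -20.5  -27.5] F [-0.3 -0.4 -0.1] j [ 30.  -0. -54.  36. -29.   2.] w 0.0008
units [-0.38  0.14  0.53]
[ 29.5  -0.  -53.9  36.4 -28.7   2.1]
```

Joint 3 is close to its limit (-53.9° of -58.3°), because the tilt pulls the wrist back. I'll raise the tool a little and reduce the tilt.

apply_moves(
  targets=[
    [[-0.2,0.1,-0.5],[0,-0.7,0],0],
    [[-0.2,0,0],[0,-0.8,0],0],
    [[0,0,0],[0,0,0],0],
  ],
)

```text
time_s: 3.1
tcp_pos: [0.4942, -0.0016, 0.1722]
eef_rot: [-178.9, -9.8, -27.3]
contact_force: [0.5, 0.0, -0.3]
gripper_width: 0.0003
```

```bash
python3 - <<'E'
from h import *
s,R,p=st()
need([-147,0,150],R,p)
print(s["joints"].round(1))
Rd=B@np.diag([1,-1,-1.])@Ro.from_euler('y',8,degrees=True).as_matrix()
print("turn units",np.round(Ro.from_matrix(R.T@Rd).as_rotvec(degrees=True)/8,2))
E
```

```text
t 3.1 tcp [-159.     3.1  172.2] tip [-156.1    3.5  155.4] corner [-146.7    3.5  157. ] rot [-178.9   -9.8  -27.3] F [ 0.5  0.  -0.3] j [ 28.   2. -39.  11. -44.  27.] w 0.0003
units [0.2  0.09 0.6 ]
[ 28.2   1.6 -38.7  10.8 -43.7  27.2]
turn units [-0.14 -0.23  0.  ]
```

apply_moves(
  targets=[
    [[0.1,0.05,0.3],[-0.14,-0.23,0],0],
    [[0.1,0.05,0.3],[0,0,0],0],
    [[0,0,0.25],[0,0,0],0],
    [[0,0,0.2],[0,0,0],0],
    [[0,0,0],[0,0,0],0],
  ],
)

```text
time_s: 3.6
tcp_pos: [0.5101, -0.0112, 0.1363]
eef_rot: [-179.6, -8.7, -27.4]
contact_force: [0.6, -0.4, -0.6]
gripper_width: 0.0002
```

```bash
python3 - <<'E'
from h import *
s,R,p=st()
need([-145,0,126],R,p)
print(s["joints"].round(1))
from plant import r
for n in ("scene","wrist"):
    c=r.capture(n); pickle.dump(c,open(n+"3.pkl","wb"))
    i=c["img"]
    cv2.imwrite(f"pics/{n}3.png",i if n=="wrist" else cv2.resize(i[200:340,260:400],None,fx=4,fy=4,interpolation=cv2.INTER_CUBIC))
E
```

```text
t 3.6 tcp [-140.4    1.9  136.3] tip [-137.8    2.   119.5] corner [-128.4    2.   120.9] rot [-179.6   -8.7  -27.4] F [ 0.6 -0.4 -0.6] j [ 26.   7. -39.  10. -40.  29.] w 0.0002
units [-0.15  0.05  0.24]
[ 25.6   6.5 -38.5  10.5 -39.9  29.3]
```

View pics/scene3.png

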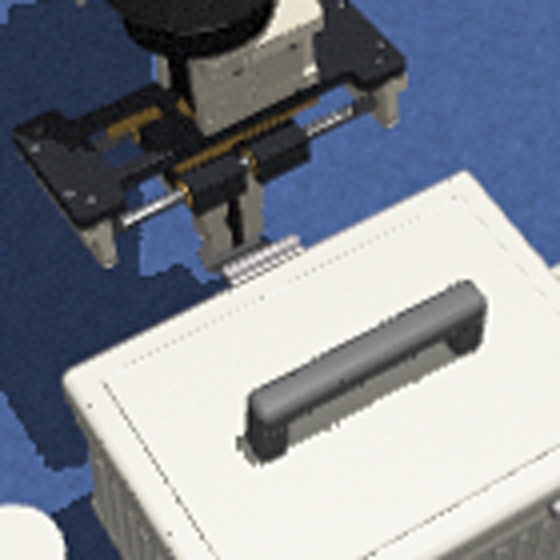

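View pics/wrist3.png

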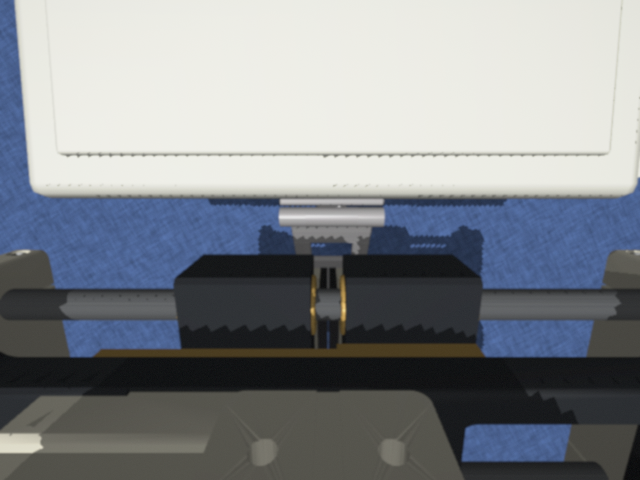

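apply_moves(
  targets=[
    [[-0.2,0.05,0.15],[0,0,0],0],
    [[-0.1,0,0.2],[0,0,0],0],
    [[-0.05,0,0.15],[0,0,0],0],
    [[0,0,0],[0,0,0],0],
  ],
)

```text
time_s: 4.1
tcp_pos: [0.4986, -0.0071, 0.1143]
eef_rot: [-179.5, -8.8, -27.4]
contact_force: [-0.7, -0.0, -0.3]
gripper_width: 0.0006
```

```bash
python3 - <<'E'
from h import *
s,R,p=st()
need([-165,0,130],R,p);need([-165,0,110],R,p)
E
```

```text
t 4.1 tcp [-152.5    0.3  114.3] tip [-149.9    0.5   97.5] corner [-140.6    0.4   98.9] rot [-179.5   -8.8  -27.4] F [-0.7 -0.  -0.3] j [ 27.   7. -42.  12. -36.  27.] w 0.0006
units [-0.25  0.   -0.44]
units [-0.32  0.01  0.06]
```

apply_moves(
  targets=[
    [[0.2,0,0.1],[0,0,0],0],
    [[0.15,0,0.05],[0,0,0],0],
    [[0,0,0],[0,0,0],0],
  ],
)

```text
time_s: 4.4
tcp_pos: [0.5123, -0.0143, 0.1096]
eef_rot: [-179.6, -8.7, -27.3]
contact_force: [-0.2, 0.4, 0.7]
gripper_width: 0.0005
```

```bash
python3 - <<'E'
from h import *
s,R,p=st()
need([-126,0,109.5],R,p)
from plant import r
c=r.capture("wrist"); cv2.imwrite("pics/w4.png",c["img"][100:320,180:480].repeat(2,0).repeat(2,1))
E
```

```text
t 4.4 tcp [-137.1    0.2  109.6] tip [-134.5    0.3   92.8] corner [-125.1    0.3   94.2] rot [-179.6   -8.7  -27.3] F [-0.2  0.4  0.7] j [ 25.   9. -41.  11. -36.  29.] w 0.0005
units [0.27 0.   0.04]
```

View pics/w4.png

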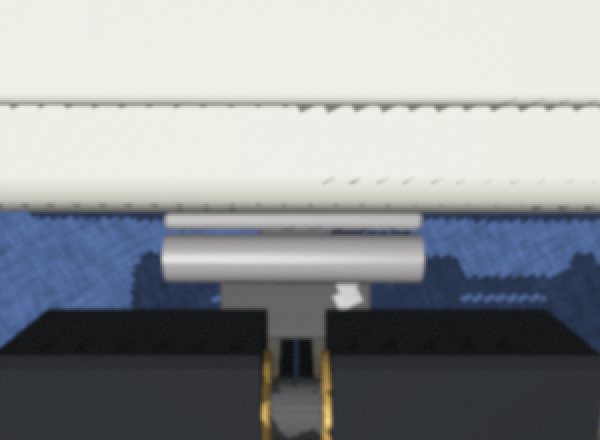

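The wrist view shows the hasp folded down under its hinge barrel at (293,258), with only a short piece of strap at (290,295) still showing. I'll keep pressing toward the box.

apply_moves(
  targets=[
    [[0.15,0,0],[0,0,0],0],
    [[0.12,0,0],[0,0,0],0],
    [[0.06,0,0],[0,0,0],0],
    [[0,0,0],[0,0,0],0],
  ],
)

```text
time_s: 4.85
tcp_pos: [0.5242, -0.0212, 0.1115]
eef_rot: [-179.6, -8.6, -27.4]
contact_force: [-1.3, 0.9, 0.0]
gripper_width: 0.0004
```

```bash
python3 - <<'E'
from h import *
s,R,p=st()
need([-126,0,109.5],R,p)
E
```

```text
t 4.85 tcp [-123.3   -0.5  111.5] tip [-120.7   -0.4   94.7] corner [-111.3   -0.4   96.1] rot [-179.6   -8.6  -27.4] F [-1.3  0.9  0. ] j [ 24.  10. -39.  11. -36.  31.] w 0.0004
units [-0.07 -0.01  0.04]
```

apply_moves(
  targets=[
    [[0.08,0,0.04],[0,0,0],0],
    [[0.08,0,0.04],[0,0,0],0],
    [[0,0,0],[0,0,0],0],
  ],
)

```text
time_s: 5.15
tcp_pos: [0.5304, -0.0244, 0.11]
eef_rot: [-179.6, -8.7, -27.4]
contact_force: [-1.5, 0.9, -0.5]
gripper_width: 0.0004
```

```bash
python3 - <<'E'
from h import *
s,R,p=st()
need([-145,0,115],R,p)
from plant import r
c=r.capture("wrist"); cv2.imwrite("pics/w5.png",c["img"][100:320,180:480].repeat(2,0).repeat(2,1))
E
```

```text
t 5.15 tcp [-116.3   -0.5  110. ] tip [-113.8   -0.4   93.2] corner [-104.4   -0.4   94.7] rot [-179.6   -8.7  -27.4] F [-1.5  0.9 -0.5] j [ 23.  10. -38.  11. -36.  31.] w 0.0004
units [-0.69 -0.01 -0.23]
```

View pics/w5.png

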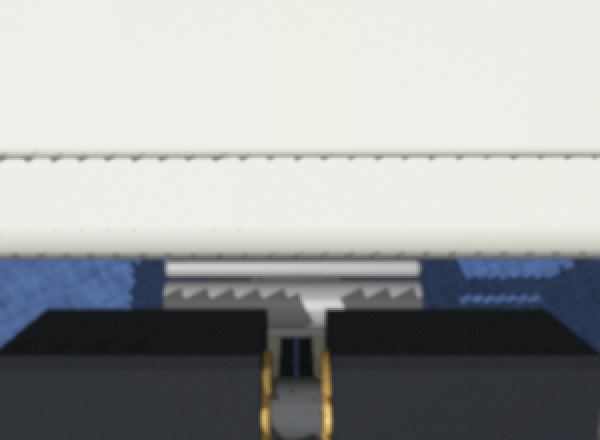

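```bash
cat >> h.py <<'E'
def handle(n,roi):
    from plant import r
    c=r.capture(n); W=cloud(c); m=np.zeros((480,640),bool); m[roi[1]:roi[3],roi[0]:roi[2]]=1
    g=c["img"].max(2)<150
    z=np.nan_to_num(W[...,2],nan=-1); mm=m&(z>.168)&(z<.205)&g
    nn,l,s,ce=cv2.connectedComponentsWithStats(mm.astype(np.uint8)); i=1+np.argmax(s[1:,4]); p=W[l==i]
    rr=cv2.minAreaRect((p[:,:2]*1000).astype(np.float32)); print(n,"handle",np.round(rr[0],1),np.round(rr[1],1),round(rr[2],1),"z",np.percentile(p[:,2],[5,50,95]).round(4),"px",ce[i].round())
    return c,W
E
python3 - <<'E'
from h import *
c,W=handle("scene",(300,250,440,390))
cv2.imwrite("pics/s5.png",cv2.resize(c["img"][200:400,250:440],None,fx=3.5,fy=3,interpolation=cv2.INTER_CUBIC))
E
```

```text
scene handle [645.3 -83.1] [131.1  20.1] 62.8 z [0.1767 0.1928 0.1958] px [355. 294.]
```

View pics/s5.png

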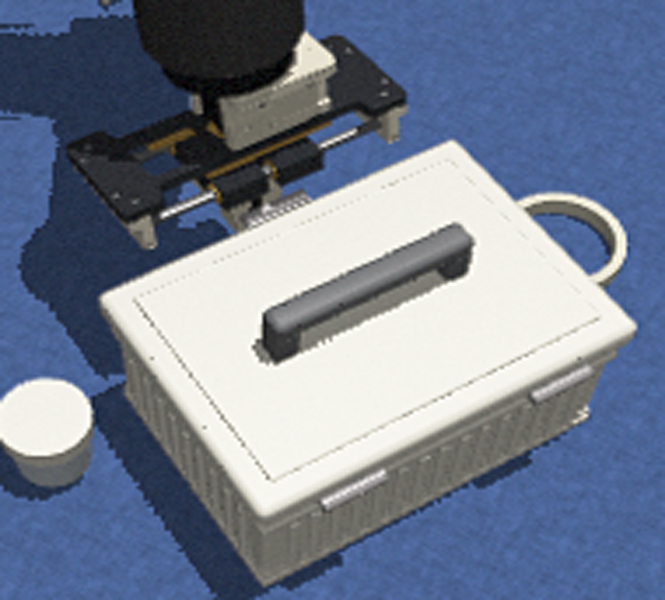

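The box has slid about 12 mm along its own +x under a push of about 1.5 N, so I stop pushing. I'll back off and check the hasp.

apply_moves(
  targets=[
    [[-0.5,0,0],[0,0,0],0],
    [[-0.8,0,-0.4],[0,0,0],0],
    [[-0.8,0,-0.8],[0,0,0],0],
    [[0,0,-1],[0,0,0],0],
    [[0,0,-1],[0,0,0],0],
  ],
)

```text
time_s: 5.75
tcp_pos: [0.4354, 0.0217, 0.2224]
eef_rot: [180.0, -8.5, -27.4]
contact_force: [1.4, -0.2, -0.0]
gripper_width: 0.0006
```

```bash
python3 - <<'E'
from h import *
from plant import r
s,R,p=st()
c=r.capture("wrist"); pickle.dump((c,s),open("w6.pkl","wb"));cv2.imwrite("pics/w6.png",c["img"])
c,W=handle("scene",(300,250,440,390)); pickle.dump(c,open("scene6.pkl","wb"))
cv2.imwrite("pics/s6.png",cv2.resize(c["img"][200:400,250:440],None,fx=3.5,fy=3,interpolation=cv2.INTER_CUBIC))
c,W=handle("top",(290,120,430,250)); pickle.dump(c,open("top6.pkl","wb"))
cv2.imwrite("pics/t6.png",cv2.resize(c["img"][110:260,260:440],None,fx=4,fy=4,interpolation=cv2.INTER_CUBIC))
E
```

```text
t 5.75 tcp [-221.9   -3.1  222.4] tip [-219.4   -3.1  205.6] corner [-210.    -3.1  207. ] rot [180.   -8.5 -27.4] F [ 1.4 -0.2 -0. ] j [ 36.  -7. -38.   9. -55.  22.] w 0.0006
scene handle [645.1 -83.5] [130.4  20.3] 63.0 z [0.1765 0.1929 0.196 ] px [355. 294.]
top handle [641.8 -82.7] [128.9  17.3] 62.8 z [0.1781 0.1938 0.1989] px [364. 173.]
```

View pics/w6.png

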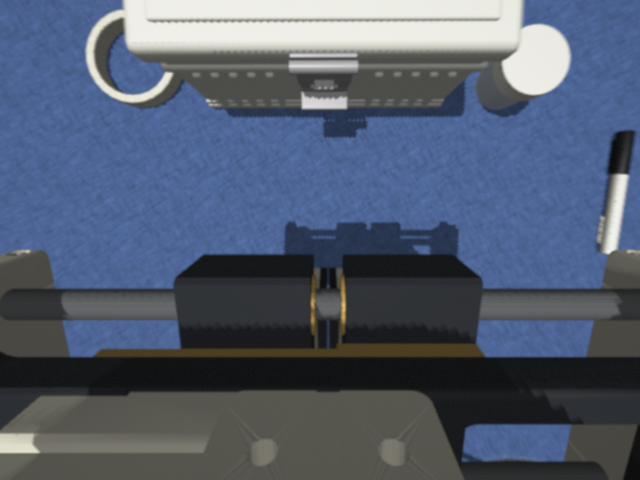

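View pics/t6.png

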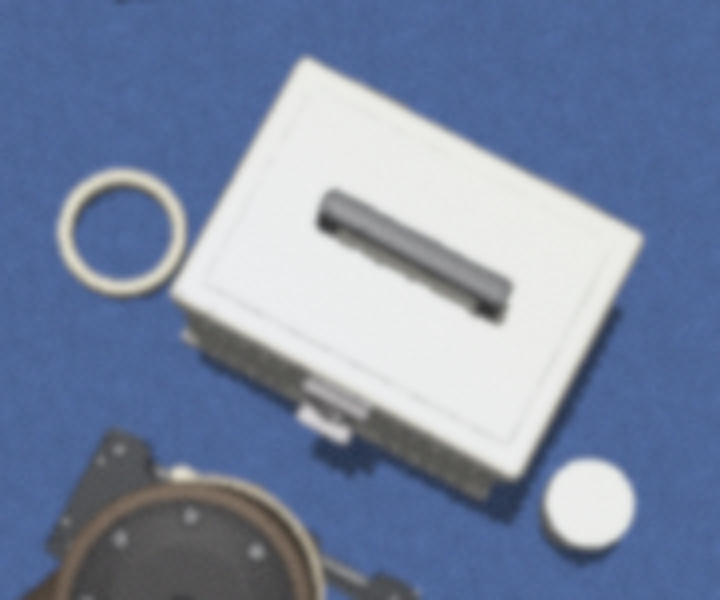

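The wrist view shows the hasp hanging down the front at (325,85), with its slot over the catch and the lip at (325,100). I'll measure its angle from the depth image.

```bash
python3 - <<'E'
from h import *
c,s=pickle.load(open("w6.pkl","rb"))
z=c["z_map"]; v,u=np.mgrid[:480,:640]
P=np.stack([(u-c["cx"])/c["fx"]*z,-(v-c["cy"])/c["fy"]*z,-z,np.ones_like(z)],-1)
R=Ro.from_euler('xyz',s["eef_rot"],degrees=True).as_matrix()
T=np.eye(4);T[:3,:3]=R;T[:3,3]=s["tcp_pos"]
W=(P@(T@c["mount"]).T)[...,:3]
C2=np.array([.6448,-.0833,0])
Q=(W-C2)@B*1000
for row in range(44,114,2):
    q=Q[row,292:358]; cols=[295,305,325,345,352]
    print(row,[np.round(Q[row,k]).tolist() for k in (297,310,325,340)])
lid=Q[5:40,200:450].reshape(-1,3); print("lid z",np.nanpercentile(lid[:,2],[5,50,95]), "front body", Q[80,220],Q[80,430])
E
```

```text
44 [[-90.0, 16.0, 148.0], [-90.0, 8.0, 149.0], [-90.0, -1.0, 148.0], [-90.0, -11.0, 148.0]]
46 [[-91.0, 16.0, 147.0], [-91.0, 8.0, 147.0], [-91.0, -1.0, 146.0], [-91.0, -11.0, 146.0]]
48 [[-92.0, 16.0, 148.0], [-92.0, 8.0, 147.0], [-92.0, -1.0, 147.0], [-92.0, -11.0, 146.0]]
50 [[-93.0, 17.0, 146.0], [-93.0, 8.0, 145.0], [-93.0, -1.0, 147.0], [-92.0, -11.0, 144.0]]
52 [[-93.0, 17.0, 143.0], [-94.0, 8.0, 145.0], [-94.0, -1.0, 145.0], [-93.0, -11.0, 144.0]]
54 [[-95.0, 17.0, 146.0], [-95.0, 8.0, 146.0], [-95.0, -1.0, 145.0], [-95.0, -11.0, 145.0]]
56 [[-96.0, 17.0, 146.0], [-97.0, 8.0, 146.0], [-96.0, -1.0, 145.0], [-97.0, -11.0, 146.0]]
58 [[-97.0, 17.0, 144.0], [-98.0, 8.0, 146.0], [-97.0, -1.0, 144.0], [-98.0, -11.0, 145.0]]
60 [[-98.0, 17.0, 142.0], [-97.0, 8.0, 142.0], [-98.0, -1.0, 142.0], [-97.0, -11.0, 142.0]]
62 [[-101.0, 17.0, 147.0], [-101.0, 8.0, 147.0], [-100.0, -1.0, 146.0], [-100.0, -11.0, 146.0]]
64 [[-102.0, 17.0, 146.0], [-102.0, 8.0, 147.0], [-102.0, -1.0, 147.0], [-102.0, -11.0, 146.0]]
66 [[-103.0, 17.0, 147.0], [-104.0, 8.0, 148.0], [-104.0, -1.0, 148.0], [-103.0,
[... 1615 characters left out ...]
0.0]]
102 [[-88.0, 28.0, 17.0], [-112.0, 11.0, 100.0], [-112.0, -1.0, 99.0], [-112.0, -13.0, 99.0]]
104 [[-88.0, 29.0, 12.0], [-113.0, 11.0, 100.0], [-113.0, -1.0, 99.0], [-113.0, -13.0, 99.0]]
106 [[-89.0, 29.0, 8.0], [-115.0, 11.0, 100.0], [-115.0, -1.0, 99.0], [-115.0, -13.0, 100.0]]
108 [[-89.0, 30.0, -0.0], [-116.0, 11.0, 99.0], [-190.0, -3.0, 371.0], [-116.0, -13.0, 100.0]]
110 [[-91.0, 30.0, -2.0], [-91.0, 16.0, -1.0], [-91.0, -0.0, -1.0], [-91.0, -16.0, 0.0]]
112 [[-94.0, 30.0, 1.0], [-93.0, 16.0, -1.0], [-93.0, -0.0, -2.0], [-93.0, -16.0, -1.0]]
lid z [147.55493031 149.60615995 152.27675582] front body [-90.69515698  84.98845015  86.95585015] [-91.1478442  -86.55664694  87.65130319]
```

The strap is vertical (x about -104 from z 131 to 102), the catch nose pokes through the slot, and the lip is level at z 99. The hasp is home at about 0 rad, and the lid is at 149.6 mm, so it is shut. Next I rise, level the tool, turn it 90° and open the gripper.

apply_moves(
  targets=[
    [[0,0,-1],[0,-1,0],30],
    [[0,0,-1],[0,0,1],70],
    [[0,0,0],[0,0,1],70],
    [[0,0,0],[0,0,1],70],
    [[0,0,0],[0,0,1],70],
  ],
)

```text
time_s: 6.4
tcp_pos: [0.4182, 0.0187, 0.2908]
eef_rot: [178.9, 0.1, -59.5]
contact_force: [-0.1, 0.7, 0.4]
gripper_width: 0.0348
```

apply_moves(
  targets=[
    [[0,0,0],[0,0,1],70],
    [[0,0,0],[0,0,1],70],
    [[0,0,0],[0,0,1],70],
    [[0,0,0],[0,0,1],70],
    [[0,0,0],[0,0,1],70],
  ],
)

```text
time_s: 6.9
tcp_pos: [0.4183, 0.0174, 0.2863]
eef_rot: [178.9, -0.9, -101.4]
contact_force: [0.4, -0.4, -0.0]
gripper_width: 0.0695
```

```bash
cat >> h.py <<'E'
H=np.array([.6445,-.083])
def grasp(z):
    s,R,p=st()
    Rd=B@np.diag([1,-1,-1.])@Ro.from_euler('z',90,degrees=True).as_matrix()
    print("turn units",np.round(Ro.from_matrix(R.T@Rd).as_rotvec(degrees=True)/8,2))
    print("shift units",np.round(R.T@(np.r_[H,z]-p)/.04,2), "shift in final frame",np.round(Rd.T@(np.r_[H,z]-p)/.04,2))
E
python3 - <<'E'
from h import *
grasp(.30)
E
```

```text
t 6.9 tcp [-235.1  -14.8  286.3] tip [-235.4  -15.1  269.3] corner [-232.8  -24.2  269.5] rot [ 178.9   -0.9 -101.4] F [ 0.4 -0.4 -0. ] j [ 30.  -5. -24.  -0. -73. -41.] w 0.0695
turn units [ 0.12 -0.13  1.99]
shift units [ 1.35 -6.03 -0.44] shift in final frame [-0.36 -6.18 -0.34]
```

apply_moves(
  targets=[
    [[0.1,0,-0.3],[0.12,-0.13,1],75],
    [[0,0,0],[0,0,1],75],
    [[-0.05,-1,0],[0,0,0],75],
    [[-0.05,-1,0],[0,0,0],75],
    [[-0.05,-1,0],[0,0,0],75],
  ],
)

```text
time_s: 7.4
tcp_pos: [0.5268, -0.0391, 0.2956]
eef_rot: [179.9, 0.1, -118.4]
contact_force: [0.8, 0.5, 0.4]
gripper_width: 0.0755
```

apply_moves(
  targets=[
    [[-0.05,-1,0],[0,0,0],75],
    [[-0.05,-1,0],[0,0,0],75],
    [[0,-0.6,0],[0,0,0],75],
    [[0,0,0],[0,0,0],75],
  ],
)

```text
time_s: 7.8
tcp_pos: [0.6271, -0.0907, 0.2875]
eef_rot: [179.6, -0.2, -118.6]
contact_force: [0.3, -1.0, -1.0]
gripper_width: 0.0753
```

```bash
python3 - <<'E'
from h import *
grasp(.23)
from plant import r
c=r.capture("wrist"); cv2.imwrite("pics/w7.png",c["img"])
E
```

```text
t 7.8 tcp [  0.  -15.1 287.5] tip [-1.000e-01 -1.520e+01  2.705e+02] corner [ -0.3 -24.7 270.5] rot [ 179.6   -0.2 -118.6] F [ 0.3 -1.  -1. ] j [  9.  16.  -1.  -0. -74. -38.] w 0.0753
turn units [ 0.05 -0.03 -0.16]
shift units [-0.38 -0.3   1.43] shift in final frame [-0.37 -0.3   1.44]
```

View pics/w7.png

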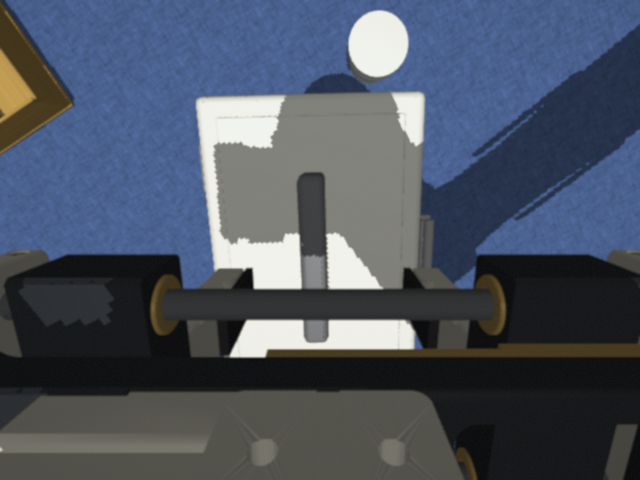

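The wrist view shows the handle at column 313, rows 172–342, between the open fingers at about columns 220 and 435. It still needs the 12 mm sideways shift I computed, and the jar at (378,42) is clear.

apply_moves(
  targets=[
    [[-0.37,-0.3,0.4],[0.05,-0.03,-0.16],75],
    [[0,0,0.5],[0,0,0],75],
    [[0,0,0.3],[0,0,0],75],
    [[0,0,0],[0,0,0],75],
  ],
)

```text
time_s: 8.25
tcp_pos: [0.6416, -0.0823, 0.2361]
eef_rot: [179.9, -0.0, -117.3]
contact_force: [0.1, -0.6, 0.9]
gripper_width: 0.0749
```

```bash
python3 - <<'E'
from h import *
grasp(.184)
E
```

```text
t 8.25 tcp [  9.   -0.9 236.1] tip [  9.   -0.9 219.1] corner [  8.9 -10.4 219.1] rot [ 179.9   -0.  -117.3] F [ 0.1 -0.6  0.9] j [ 10.  18.  -4.  -0. -68. -37.] w 0.0749
turn units [ 0.01 -0.   -0.  ]
shift units [-0.02 -0.08  1.3 ] shift in final frame [-0.02 -0.07  1.3 ]
```

apply_moves(
  targets=[
    [[-0.02,-0.07,0.5],[0,0,0],75],
    [[0,0,0.4],[0,0,0],75],
    [[0,0,0.3],[0,0,0],75],
    [[0,0,0],[0,0,0],75],
  ],
)

```text
time_s: 8.65
tcp_pos: [0.644, -0.0821, 0.1904]
eef_rot: [-179.9, 0.1, -117.2]
contact_force: [0.3, -0.3, -0.2]
gripper_width: 0.0751
```

```bash
python3 - <<'E'
from h import *
grasp(.184)
from plant import r
c=r.capture("wrist"); cv2.imwrite("pics/w8.png",c["img"])
E
```

```text
t 8.65 tcp [ 11.1   0.3 190.4] tip [ 11.2   0.4 173.4] corner [ 11.2  -9.1 173.4] rot [-1.799e+02  1.000e-01 -1.172e+02] F [ 0.3 -0.3 -0.2] j [ 10.  20.  -7.   0. -63. -37.] w 0.0751
turn units [-0.02  0.01  0.01]
shift units [ 0.01 -0.02  0.16] shift in final frame [ 0.01 -0.02  0.16]
```

View pics/w8.png

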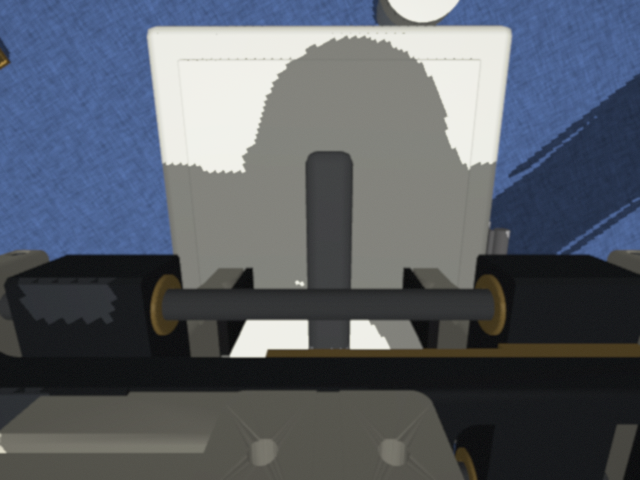

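The handle is at column 329, centred between the fingers. I go down the last 7 mm and close.

apply_moves(
  targets=[
    [[0,-0.02,0.2],[0,0,0],75],
    [[0,0,0],[0,0,0],40],
    [[0,0,0],[0,0,0],10],
    [[0,0,0],[0,0,0],0],
    [[0,0,0],[0,0,0],0],
  ],
  squeeze=45,
)

```text
time_s: 9.2
tcp_pos: [0.6469, -0.0825, 0.1866]
eef_rot: [-179.5, 0.2, -117.2]
contact_force: [-1.4, -0.3, -0.6]
gripper_width: 0.0483
```

apply_moves(
  targets=[
    [[0,0,0],[0,0,0],0],
    [[0,0,0],[0,0,0],0],
    [[0,0,0],[0,0,0],0],
    [[0,0,0],[0,0,0],0],
  ],
)

```text
time_s: 9.6
tcp_pos: [0.6461, -0.0823, 0.1867]
eef_rot: [-179.6, 0.2, -117.2]
contact_force: [0.8, -1.0, -3.5]
gripper_width: 0.0197
```

```bash
python3 - <<'E'
from h import *
grasp(.184)
E
```

```text
t 9.6 tcp [ 13.1   1.1 186.7] tip [ 13.2   1.1 169.7] corner [ 13.2  -8.4 169.7] rot [-179.6    0.2 -117.2] F [ 0.8 -1.  -3.5] j [ 10.  20.  -7.   0. -62. -37.] w 0.0197
turn units [-0.05  0.03  0.01]
shift units [0.03 0.03 0.07] shift in final frame [0.03 0.03 0.07]
```

Gripped at 19.7 mm, which matches the 20 mm bar. Lifting gently now.

apply_moves(
  targets=[
    [[0,0,0],[0,0,0],0],
    [[0,0,-0.2],[0,0,0],0],
    [[0,0,-0.3],[0,0,0],0],
    [[0,0,-0.3],[0,0,0],0],
    [[0,0,-0.2],[0,0,0],0],
  ],
)

```text
time_s: 10.1
tcp_pos: [0.6438, -0.0823, 0.2254]
eef_rot: [-180.0, 0.0, -117.3]
contact_force: [-0.0, -0.2, -6.1]
gripper_width: 0.0195
```

```bash
python3 - <<'E'
from h import *
st()
from plant import r
c=r.capture("scene"); cv2.imwrite("pics/s9.png",cv2.resize(c["img"][150:400,200:450],None,fx=2.4,fy=2.4))
E
```

```text
t 10.1 tcp [1.100e+01 1.000e-01 2.254e+02] tip [1.100e+01 1.000e-01 2.084e+02] corner [ 11.   -9.4 208.4] rot [-180.     0.  -117.3] F [-0.  -0.2 -6.1] j [ 10.  19.  -4.  -0. -67. -37.] w 0.0195
```

View pics/s9.png

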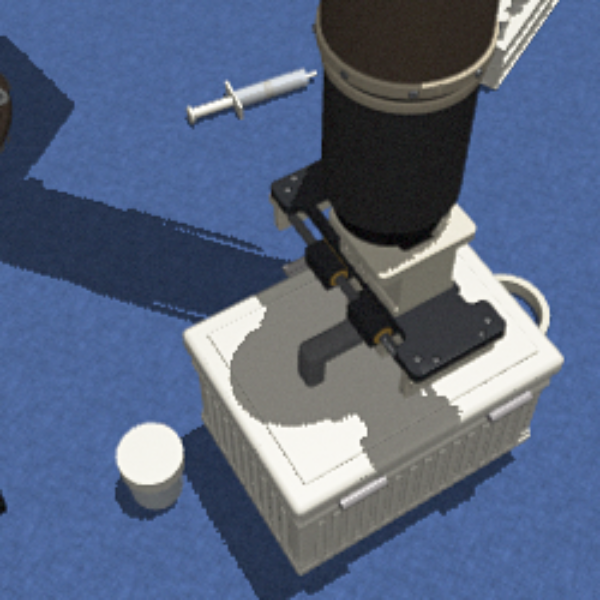

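The scene view shows the box off the table and level, held by its handle with the lid shut. The load is about 6 N. I continue to about 10 cm.

apply_moves(
  targets=[
    [[0,0,-0.4],[0,0,0],0],
    [[0,0,-0.5],[0,0,0],0],
    [[0,0,-0.4],[0,0,0],0],
    [[0,0,-0.2],[0,0,0],0],
    [[0,0,0],[0,0,0],0],
  ],
)

```text
time_s: 10.65
tcp_pos: [0.6437, -0.0821, 0.2899]
eef_rot: [-179.9, 0.2, -117.3]
contact_force: [-0.1, 0.2, -6.6]
gripper_width: 0.0196
```

apply_moves(
  targets=[
    [[0,0,0],[0,0,0],0],
    [[0,0,0],[0,0,0],0],
    [[0,0,0],[0,0,0],0],
    [[0,0,0],[0,0,0],0],
    [[0,0,0],[0,0,0],0],
  ],
)

```text
time_s: 11.15
tcp_pos: [0.6423, -0.0819, 0.2862]
eef_rot: [179.8, 0.1, -117.3]
contact_force: [-0.5, -0.4, -6.1]
gripper_width: 0.0196
```

```bash
python3 - <<'E'
from h import *
s,R,p=st(); print("qd",s["qd"].round(2))
from plant import r
for n in ("scene","top","wrist"):
    c=r.capture(n); pickle.dump(c,open(n+"10.pkl","wb"))
    if n!="wrist":
        W=cloud(c); d=(W-np.array([.6445,-.083,0]))@B
        lm=(abs(abs(d[...,0])-.05)<.03)|(abs(abs(d[...,1])-.09)<.02)
        m=(abs(d[...,0])<.075)&(abs(d[...,1])<.11)&(W[...,2]>.235)&(W[...,2]<.268)
        q=d[m]; A=np.c_[q[:,:2],np.ones(len(q))]
        for _ in range(3):
            co=np.linalg.lstsq(A,q[:,2],rcond=None)[0]; e=abs(A@co-q[:,2]); A,q=A[e<.004],q[e<.004]
        print(n,"lid plane slopes",co.round(4),len(q))
    cv2.imwrite(f"pics/{n}10.png",c["img"])
E
```

```text
t 11.15 tcp [  9.4  -0.3 286.2] tip [ 9.400e+00 -2.000e-01  2.692e+02] corner [  9.4  -9.7 269.2] rot [ 1.798e+02  1.000e-01 -1.173e+02] F [-0.5 -0.4 -6.1] j [ 10.  17.   1.  -0. -74. -37.] w 0.0196
qd [-0.03  0.21 -0.29  0.04  0.1  -0.08]
scene lid plane slopes [-0.0194 -0.0035  0.2512] 5028
top lid plane slopes [-0.0173 -0.003   0.2523] 2935
```

View pics/scene10.png

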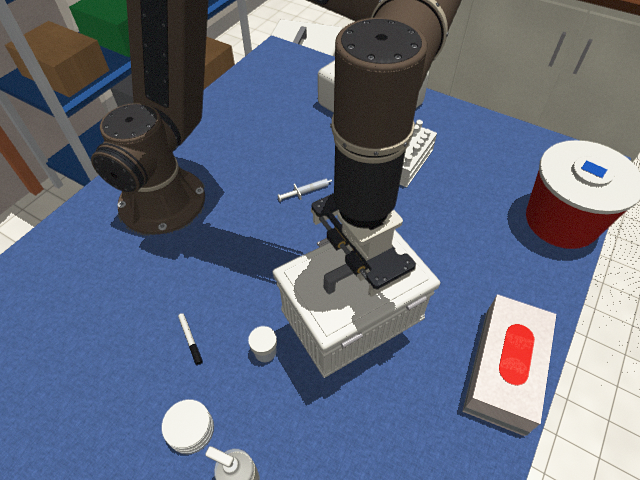

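View pics/top10.png

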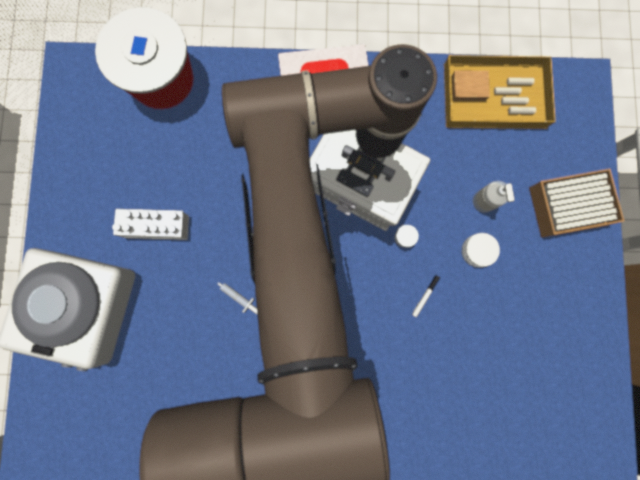

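The scene and top views show the box level, with the lid plane at 0.252 m (underside about 0.10 m) and a slope under 0.02. The jar (263,343), syringe, marker and dishes are where they were. One last check of the hasp and the steadiness.

apply_moves(
  targets=[
    [[0,0,0],[0,0,0],0],
    [[0,0,0],[0,0,0],0],
    [[0,0,0],[0,0,0],0],
    [[0,0,0],[0,0,0],0],
    [[0,0,0],[0,0,0],0],
  ],
)

```text
time_s: 11.8
tcp_pos: [0.6425, -0.0818, 0.2867]
eef_rot: [179.9, 0.1, -117.3]
contact_force: [0.4, -0.1, -6.5]
gripper_width: 0.0195
```

```bash
python3 - <<'E'
from h import *
c=pickle.load(open("top10.pkl","rb")); W=cloud(c)
d=(W-np.array([.6445,-.083,.102]))@B*1000
m=(d[...,0]<-97)&(d[...,0]>-165)&(abs(d[...,1])<25)&(d[...,2]>60)&(d[...,2]<170)
print("in front of box", m.sum(), d[m][:,0].min() if m.any() else None, np.round(d[m][np.argsort(d[m][:,0])][:8]).tolist())
i=c["img"][120:250,290:440]; cv2.imwrite("pics/t11.png",cv2.resize(i,None,fx=4,fy=4,interpolation=cv2.INTER_CUBIC))
b=pickle.load(open("top0.pkl","rb"))["img"]
for nm,(x0,y0,x1,y1) in dict(jar=(394,222,424,252),tape=(270,148,312,188),dishes=(460,230,504,270),marker=(405,270,445,320),sanit=(470,175,520,218),rack=(108,203,192,243)).items():
    print(nm,np.abs(b[y0:y1,x0:x1].astype(int)-c["img"][y0:y1,x0:x1]).mean().round(1))
s,R,p=st(); print(s["qd"].round(2))
E
```

```text
in front of box 197 -117.37673749847673 [[-117.0, 2.0, 100.0], [-117.0, -15.0, 102.0], [-117.0, -9.0, 97.0], [-116.0, -4.0, 95.0], [-116.0, -11.0, 102.0], [-116.0, 16.0, 97.0], [-116.0, 11.0, 97.0], [-116.0, 5.0, 97.0]]
jar 7.3
tape 60.4
dishes 3.9
marker 3.9
sanit 4.1
rack 4.0
t 11.8 tcp [ 9.600e+00 -1.000e-01  2.867e+02] tip [ 9.600e+00 -1.000e-01  2.697e+02] corner [  9.6  -9.6 269.6] rot [ 1.799e+02  1.000e-01 -1.173e+02] F [ 0.4 -0.1 -6.5] j [ 10.  17.   1.  -0. -74. -37.] w 0.0195
[ 0.02 -0.02  0.05  0.05  0.06  0.07]
```

View pics/t11.png

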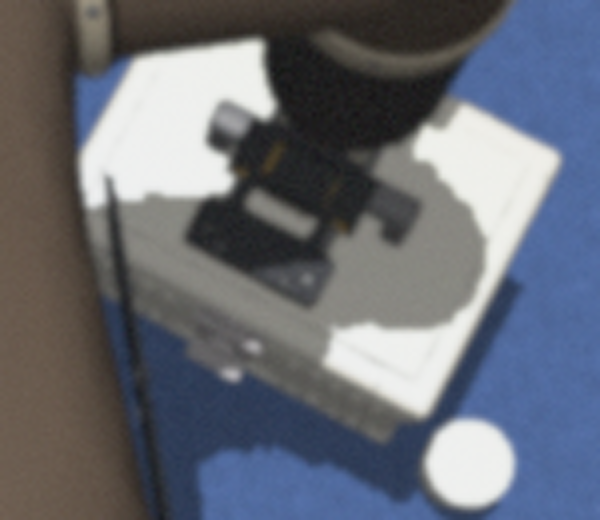

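The lip is still at about x -117, z 98 in the lifted box's frame, so the hasp is home. The arm is still. The tape is hidden behind the arm in the top view, but it sat in its place in the earlier views. Handing in.

```bash
python3 -c "
from plant import r
print(r.close_job()); print(r.get_state()['tcp_pos'])"
```

```text
the job is handed in; nothing more can be done
None
the job is handed in; nothing more can be done
```

I swung the hasp home, lifted the box by its handle to about 10 cm, and handed the job in with the gripper still holding it. The hand-in reported no verdict. The clock stood at 11.8 s at my last check.

**Last checks**
- **Hasp:** before the lift the strap hung vertical with the catch nose through its slot. In the lifted position the lip is still at its home spot (about 117 mm in front of the box centre, 98 mm above its underside).
- **Box:** its underside is about 102 mm above the table. The lid plane slopes under 0.02 rad, which is within the hasp's stated play.
- **Grip:** the fingers stopped at 19.6 mm on the 20 mm bar with a 45 N squeeze. The load is about 6.3 N, and the arm joints were practically still.
- **Other things:** the jar, dishes, marker, sanitizer and rack look unchanged from the first top view. I judged the syringe only by eye, from the pictures.

**What did not go cleanly**
- Pressing the hasp home slid the box about 12 mm along the table. I measured its position again before gripping the handle.
- The tape was behind the arm in the final top view, so I could not check it there. It was in its place in the top view after the hasp push and still looked so early in the lift.
- My first tool tilt of 20° ran joint 3 close to its limit, so I reduced it to about 8°.

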